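Empty the adapter jug into the wash tub

ROBOT

A 6-joint arm with a two-finger parallel gripper is mounted at the origin on the work surface. World frame = base frame: x ahead of the robot, y to its left, z up, the work surface at z = 0. Lengths are in mm, angles in rad, forces in N, time in s.
With the tool pointing down it reaches from about 375 to 825 mm from the base axis. Payload 5.5 kg.
Tool frame: the origin (TCP) lies at the very end of the fingers, on their centre line; the grasp point (between the pads) lies 19 mm behind it; z points along the fingers, y is the line along which they close (so a half turn about z gives the same grasp; the last joint's range is limited). The gripper opens to 85 mm and grips with 20 to 120 N. Pads are 22 mm wide; open, the fingers measure 114 mm over their backs; the gripper's body (76 mm by 85 mm) begins 54 mm behind the grasp point. The pads swing forward as they close: fully open they stand 13 mm farther back than shut.
Start: joints at [1.264, 0.314, -0.047, 1.21, 0, 1.571], TCP at [181.202, 571.979, 231.299] pointing down, gripper open.
Joint ranges: [-2.67, 2.67], [-0.69, 1.73], [-1.03, 1.25], [-2.08, 2.16], [-1.42, 1.45], [-3.14, 3.14]. Speed limits (rad/s): [2.39, 2.39, 3.01, 3.14, 3.14, 3.14].

INTERFACE

Orientations are given as a rotation vector (axis times angle).
In Python, from rig import bot, solver, viewer, monitor gives the robot as it stands. The module is installed in compiled form; this text tells all that it offers. Calls block until the motion is done:
- bot.reach(position, orientation): joint-space move of the TCP to a pose.
- bot.move_l(position, v=150, orientation=None): straight line of the TCP; orientation=None keeps the orientation; v is the mean speed in mm/s.
- bot.move_j(angles): joint-space move.
- bot.set_gripper(opening, newtons=None): finger opening in mm; newtons is the grip in N (None keeps the last); returns when the fingers have stopped.
- bot.hold(seconds).
- solver.ik(position, orientation): joint angles nearest the present ones, or None.
- viewer.get_image(name): name is "scene" or "top"; returns a dict with "frame" (480x640x3 uint8, blue, green, red), "vfov" (degrees; the focal length in pixels is half the picture's height over the tangent of half this angle, whatever the lens; pixels are square), "cx", "cy" (the principal point, pixels), "position" and "orientation" of the camera in the world. Camera axes: x right, y down, z forward; pixel columns grow to the right and rows downward; lengths in mm; the calibration is good to about 2 mm. A picture is of the moment at which its call begins. There is no depth.
A pose or a line that the arm cannot do raises bot.Unreachable and nothing moves.
- bot.job_done(): hands the job in; it is judged then, once.
Readings, each from a call of its own:
- monitor.current_time(): time.
- monitor.current_joints(): joint angles.
- monitor.current_qvel(): joint speeds.
- monitor.current_effort(): joint torques, N m.
- monitor.current_ee_pos(): TCP position.
- monitor.current_eef_rot(): TCP orientation.
- monitor.current_wrist_force(): force on the tool from outside, world axes, zero at the start.
- monitor.current_moment(): the same for the moment, N m.
- monitor.current_gripper_width(): finger opening in mm.
- monitor.current_gripper_force(): force on a finger pad.
Only numpy, scipy, OpenCV 4.12 (cv2) and the standard library are available. Lean on these libraries where they do the work, as an engineer would, in place of code of your own. Each camera call takes 0.05 s, during which the arm holds its last target. There are 200 camera calls.

TASK

Pick up the steel jug and tip all five used tube adapters out of it into the wash tub. Then stand the empty jug upright on the rubber mat, with its whole foot on the mat; set it down gently, do not drop it, and leave the bottle, the blue box and the tube rack where they are.

Things in the scene. Friction and masses are not known exactly. Their poses are not given: they have to be found in the camera images.
- jug: Plain steel dipper jug, an open round vessel with one bar handle. 100 mm high, outside 76 mm across at the foot and 96 mm at the rim, wall 3.5 mm, floor 5 mm, about 0.26 kg empty. Origin: centre of its underside; z points up out of the mouth; the handle sticks out level along its -x. Starts upright on the bench with the five adapters in it.
- jug_handle (a point): Grip point on the jug's handle, 100 mm from the jug's axis, 85 mm above its underside; axes as the jug's. The handle is a plain round straight bar, 20 mm thick, level along the jug's -x from the wall out to 161 mm from the axis. Held firmly (60 N and more) the jug turns with the hand; held lightly it swings about the bar. A grasp leaned up to 45 degrees to one side leaves the hand room to tip.
- jug_mouth (a point): Centre of the jug's mouth, in the plane of the rim, 100 mm above its underside.
- tub: Shallow open grey plastic wash tub, 260 mm (its x) by 220 mm (its y), 60 mm high, walls and floor 5 mm; fixed to the bench. Origin: centre of its underside.
- tub_in (a point): Centre of the tub's inner floor, 5 mm above the bench; axes as the tub's.
- mat: Square black rubber drain mat, 150 by 150 mm, 8 mm thick, fixed to the bench; empty at the start. Origin: centre of its underside.
- mat_top (a point): Centre of the mat's upper face, 8 mm above the bench; axes along the mat's sides.
- bottle: Bystander: white bottle with a blue cap, diameter 68 mm, height 170 mm, standing beyond the tub. Origin: centre of its underside.
- tipbox: Bystander: blue box with a clear lid, 120 by 85 mm, 80 mm high. Origin: centre of its underside.
- tuberack: Bystander: orange rack 90 by 200 mm with capped tubes standing in it, 98 mm high overall. Origin: centre of its underside.
- adapter1_center (a point): Middle of tube adapter 1 of five alike: chunky white plastic cylinder, diameter 28 mm, length 34 mm, 20 g, with a grey band; slick (slides down steel inclined 14 to 20 degrees; the jug must be tipped 110 to 130 degrees from upright). In the jug at the start; some may stay in it until it is tipped farther.
- adapter2_center (a point): Middle of tube adapter 2 of five alike: chunky white plastic cylinder, diameter 28 mm, length 34 mm, 20 g, with a grey band; slick (slides down steel inclined 14 to 20 degrees; the jug must be tipped 110 to 130 degrees from upright). In the jug at the start; some may stay in it until it is tipped farther.
- adapter3_center (a point): Middle of tube adapter 3 of five alike: chunky white plastic cylinder, diameter 28 mm, length 34 mm, 20 g, with a grey band; slick (slides down steel inclined 14 to 20 degrees; the jug must be tipped 110 to 130 degrees from upright). In the jug at the start; some may stay in it until it is tipped farther.
- adapter4_center (a point): Middle of tube adapter 4 of five alike: chunky white plastic cylinder, diameter 28 mm, length 34 mm, 20 g, with a grey band; slick (slides down steel inclined 14 to 20 degrees; the jug must be tipped 110 to 130 degrees from upright). In the jug at the start; some may stay in it until it is tipped farther.
- adapter5_center (a point): Middle of tube adapter 5 of five alike: chunky white plastic cylinder, diameter 28 mm, length 34 mm, 20 g, with a grey band; slick (slides down steel inclined 14 to 20 degrees; the jug must be tipped 110 to 130 degrees from upright). In the jug at the start; some may stay in it until it is tipped farther.
There are look-alikes about, which are no part of the job. What is shaped like the jug but green or turquoise is not meant.

How it is judged:
By the outcome, as a careful person would: the job done as asked, in the order asked, and still so for the second after the job is handed in, with the robot touching nothing.
It also fails if it takes over 58 s, if anything falls off the work surface, if the arm or the gripper's body presses on something with over 40 N, if the wrist force passes 120 N, or if a joint passes its speed limit or range.

## Working session

There is one attempt and no reset: what is moved stays moved. The work goes in short steps, each a Python script; the robot and the scene stay as the last script left them, time stands still between calls to the robot, and variables do not carry over. Pictures are saved under pics/ and viewed, at most 10 in all, crops included, and the job is handed in when it is done.

```bash
mkdir -p pics
python3 - <<'E'
from rig import bot,solver,viewer,monitor
import cv2,pickle
for n in("scene","top"):
    d=viewer.get_image(n);cv2.imwrite(f"pics/{n}0.png",d["frame"]);pickle.dump(d,open(f"{n}0.pkl","wb"))
    print(n,{k:v for k,v in d.items() if k!="frame"})
print(monitor.current_eef_rot(),monitor.current_time())
E
```

```text
scene {'vfov': 49.77985197496225, 'cx': 310.5794168048357, 'cy': 234.91159900975296, 'position': array([1526.89247931,   -6.91949665,  890.14162861]), 'orientation': array([-1.79753592, -1.52134086,  0.75810499])}
top {'vfov': 45.39265755364414, 'cx': 317.71108389517315, 'cy': 240.5028494066202, 'position': array([ 209.65457789,  138.3152789 , 1530.83307479]), 'orientation': array([-2.12230942,  2.10370337, -0.19640042])}
[-4.79957020e-01 -3.10444807e+00  2.37812221e-03] 0.1
```

View pics/scene0.png

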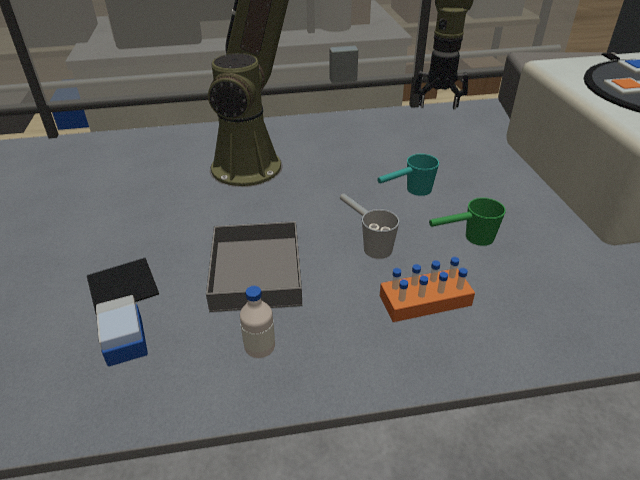

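View pics/top0.png

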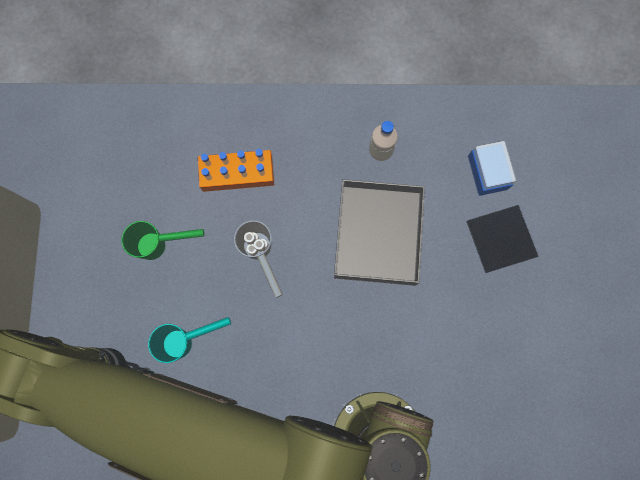

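The scene picture shows the steel jug with white adapters at (379,232), which is (253,240) in the top picture. Two things could be taken for it: the green jug at (485,222) / top (141,240), and the turquoise one at (422,174) / top (169,343). Only the steel one fits the description. The tub is at top (380,232) and the mat at (503,239).

```bash
cat > h.py <<'E'
import numpy as np,cv2,pickle
from scipy.spatial.transform import Rotation as R
def ray(d,px):
    f=240/np.tan(np.radians(d["vfov"]/2)); px=np.atleast_2d(px).astype(float)
    v=np.c_[(px[:,0]-d["cx"])/f,(px[:,1]-d["cy"])/f,np.ones(len(px))]
    return R.from_rotvec(d["orientation"]).apply(v)
def onplane(d,px,z):
    v=ray(d,px); return d["position"]+v*((z-d["position"][2])/v[:,2])[:,None]
def proj(d,P):
    f=240/np.tan(np.radians(d["vfov"]/2)); c=R.from_rotvec(d["orientation"]).inv().apply(np.atleast_2d(P)-d["position"])
    return np.c_[c[:,0]/c[:,2]*f+d["cx"],c[:,1]/c[:,2]*f+d["cy"]]
E
python3 - <<'E'
from h import *
np.set_printoptions(precision=1,suppress=True)
d=pickle.load(open("top0.pkl","rb"));im=d["frame"];s=pickle.load(open("scene0.pkl","rb"))
hsv=cv2.cvtColor(im,cv2.COLOR_BGR2HSV)
def big(m,roi):
    k=np.zeros_like(m);x0,y0,x1,y1=roi;k[y0:y1,x0:x1]=m[y0:y1,x0:x1]
    return max(cv2.findContours(k,0,2)[0],key=cv2.contourArea)
# mat
m=big((im.max(2)<50).astype(np.uint8),(450,195,560,285))
r=cv2.minAreaRect(m);P=onplane(d,cv2.boxPoints(r),8);print("mat",P.mean(0),P[:,:2].tolist())
# warm vs bluish bench: bench has b>r
f=im.astype(int);warm=((f[:,:,0]-f[:,:,2])<6).astype(np.uint8)
t=big(warm,(320,170,440,295));r=cv2.minAreaRect(t);P=onplane(d,cv2.boxPoints(r),60);print("tub",P.mean(0),P[:,:2].tolist())
j=big(warm,(225,212,300,305));k=np.zeros(im.shape[:2],np.uint8);cv2.drawContours(k,[j],-1,255,-1)
body=cv2.morphologyEx(k,cv2.MORPH_OPEN,cv2.getStructuringElement(2,(19,19)))
el=cv2.minEnclosingCircle(big(body,(0,0,640,480)));print("jug circ",el,onplane(d,[el[0]],100))
h=k.copy();cv2.circle(h,tuple(int(round(v)) for v in el[0]),int(el[1]+3),0,-1)
hc=big(h,(0,0,640,480));r=cv2.minAreaRect(hc);b=cv2.boxPoints(r);print("handle",r,onplane(d,b,85)[:,:2].tolist())
for n,roi,z in(("box",(460,135,520,200),80),("rack",(190,145,280,195),40)):
    mm=((hsv[:,:,1]>150)|(hsv[:,:,2]>190)).astype(np.uint8) if n=="box" else ((hsv[:,:,1]>150)).astype(np.uint8)
    r=cv2.minAreaRect(big(mm,roi));print(n,onplane(d,[r[0]],z))
print("bottle cap",onplane(d,[(387,128)],170))
crop=im[200:310,215:315].copy();c=cv2.resize(crop,None,fx=4,fy=4,interpolation=2)
for q in(j,hc):cv2.drawContours(c,[(q-[215,200])*4],-1,(0,0,255),1)
cv2.drawContours(c,[((m-[215,200])*4)],-1,0,1)
c2=cv2.resize(s["frame"][185:265,330:410],(480,480))
c=cv2.copyMakeBorder(c,0,40,0,0,0);cv2.imwrite("pics/crop1.png",np.hstack([c[:480],c2])[:, :800])
E
```

```text
Traceback (most recent call last):
ValueError: max() iterable argument is empty
```

Run:
```python
from h import *
d=pickle.load(open("top0.pkl","rb"));im=d["frame"];print(im.shape,im.dtype)
for n,(x,y) in dict(mat=(503,239),tub=(380,232),tubwall=(380,185),tubR=(421,230),bench=(310,260),handle=(268,275),rim=(238,250),shadow=(238,255)).items():print(n,im[y,x])
g=cv2.imread("pics/top0.png");print((g==im).all())
```

```text
(480, 640, 3) uint8
mat [57 52 48]
tub [148 152 156]
tubwall [67 63 63]
tubR [124 126 128]
bench [144 133 123]
handle [176 169 157]
rim [177 162 152]
shadow [141 128 121]
True
```

```bash
cat > m.py <<'E'
from h import *
np.set_printoptions(precision=1,suppress=True)
d=pickle.load(open("top0.pkl","rb"));im=d["frame"];s=pickle.load(open("scene0.pkl","rb"))
hsv=cv2.cvtColor(im,cv2.COLOR_BGR2HSV);g=cv2.GaussianBlur(im,(3,3),0);gray=cv2.cvtColor(g,6)
def big(m,roi=(0,0,640,480)):
    k=np.zeros(m.shape,np.uint8);x0,y0,x1,y1=roi;k[y0:y1,x0:x1]=m[y0:y1,x0:x1]
    return cv2.convexHull(max(cv2.findContours(k,0,2)[0],key=cv2.contourArea)),k
def show(n,c,z):
    r=cv2.minAreaRect(c);P=onplane(d,cv2.boxPoints(r),z)[:,:2];print(n,P.mean(0),P.tolist(),"yaw",np.degrees(np.arctan2(*(P[1]-P[0])[::-1])))
m,_=big(g.max(2)<85,(450,195,560,285));show("mat",m,8)
f=g.astype(int);t,_=big((f[:,:,0]-f[:,:,2])<12,(325,170,440,295));show("tub",t,60)
roi=(225,212,300,305)
j,k=big((gray>152)|(gray<112),roi)
h=k.copy();cv2.circle(h,(253,240),25,0,-1);hc,_=big(h);show("handle",hc,85)
b=k.copy();b[262:]=0;bc,_=big(b,(225,212,275,262));e=cv2.fitEllipse(bc);print("rim",e,onplane(d,[e[0]],100))
for n,z,mm,r in(("box",80,(hsv[:,:,1]>130)|(hsv[:,:,2]>200),(460,135,520,200)),("rack",40,hsv[:,:,1]>150,(190,145,280,195))):
    show(n,big(mm,r)[0],z)
print("bottle cap",onplane(d,[(387,128)],170))
c=cv2.resize(im[205:315,215:315],None,fx=4,fy=4,interpolation=2)
for q in(bc,hc):cv2.drawContours(c,[(q-[215,205])*4],-1,(0,0,255),1)
c2=cv2.resize(s["frame"][185:265,330:410],(400,440));c3=im[170:290,325:545].copy()
for q in(m,t):cv2.drawContours(c3,[q-[325,170]],-1,(0,0,255),1)
cv2.imwrite("pics/crop1.png",np.vstack([np.hstack([c,c2]),cv2.copyMakeBorder(c3,0,0,0,580,0)]))
E
python3 m.py
```

```text
mat [ 523.4 -340.1] [[570.5856864194166, -246.9737637160939], [621.305519844567, -393.63548201872084], [475.34307314615114, -432.0617965018894], [426.29927272196477, -287.90078319023587]] yaw -70.92314507875376
tub [528.8  -6.8] [[403.07512096902815, 115.45678639460643], [671.8929895330375, 94.44114517531773], [653.6466840483497, -132.81454792174839], [386.5172123694282, -104.16543924661633]] yaw -4.470176856470003
handle [398.1 274.6] [[436.3055278397673, 299.2427436564434], [441.40083970182087, 288.24356360241563], [359.91755952897483, 250.0427814877334], [354.9265742773505, 260.9413439048458]] yaw -65.1443191743778
rim ((252.23402404785156, 238.18350219726562), (32.69685363769531, 33.85549545288086), 60.604488372802734) [[499.3 322.8 100. ]]
box [ 710.4 -310.3] [[755.7326641031194, -260.18943068757216], [778.5264390622336, -335.16047957092695], [664.754305427218, -359.79559549848807], [642.555653502694, -285.8700672813884]] yaw -73.08892600467968
rack [705.4 384.1] [[746.3508390374461, 490.87775280822973], [763.9832313840387, 288.44931744061535], [664.2195631879307, 278.56812073013594], [646.8694915596326, 478.4806856132761]] yaw -85.02185439503243
bottle cap [[770.2 -16.2 170. ]]
```

View pics/crop1.png

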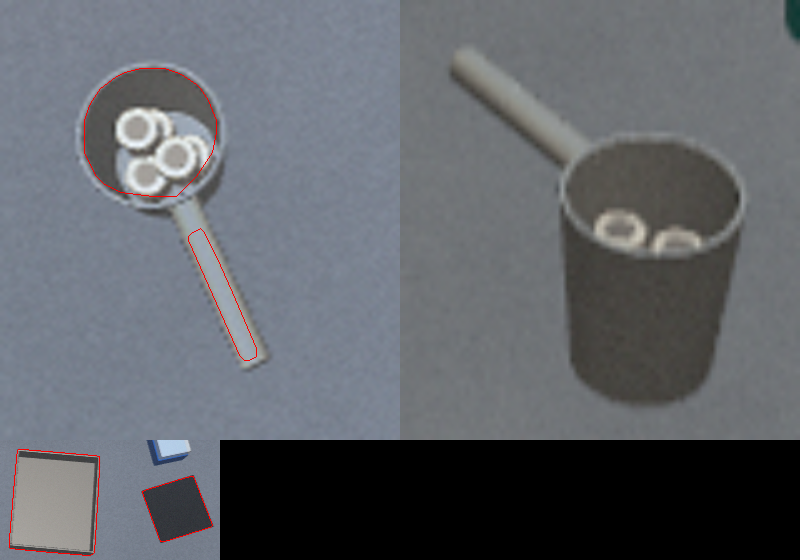

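The crop confirms the steel jug: its rim centre is at top px (252.75,239), the handle points down-right to (278.7,295.5), and the adapters are inside. Next I check which lean, pour and place poses the arm can reach.

```bash
cat > p.py <<'E'
from h import *
from rig import bot,solver,viewer,monitor
def pose(p,yaw,phi,lean,flip,grip=100):
    """TCP pose for pivot p (jug axis, 85 up); jug yaw, roll phi about bar, tool lean (deg)"""
    J=R.from_euler("ZX",[yaw,phi],degrees=True)
    a=np.radians(lean);z=np.array([0,np.sin(a),-np.cos(a)]);x=np.array([1.,0,0])*(1 if flip else -1)
    T=J*R.from_matrix(np.c_[x,np.cross(z,x),z])
    return np.array(p)+J.apply([-grip,0,0])+T.apply([0,0,19]),T.as_rotvec()
E
python3 - <<'E'
from p import *
d=pickle.load(open("top0.pkl","rb"))
c=onplane(d,[(252.75,239)],100)[0];hp=onplane(d,[(278.75,295.5),(260.5,256.2)],85)
yaw=np.degrees(np.arctan2(*(hp[1]-hp[0])[1::-1]));print(c,hp,yaw,np.degrees(np.arctan2(*(c-hp[0])[1::-1])), np.linalg.norm((c-hp[0])[:2]))
t0=monitor.current_time()
for lean in(45,30,-30,-45):
  for fl in(0,1):
    ok=[solver.ik(*pose((c[0],c[1],z),yaw,0,lean,fl)) is not None for z in(85,140,210)]
    if not all(ok): print(lean,fl,ok);continue
    s=-np.sign(lean)
    for y in range(-180,180,30):
        n=[solver.ik(*pose((540,-5,190),y,s*ph,lean,fl)) for ph in range(0,141,20)]
        k=sum(1 for q in n if q is not None)
        m=[solver.ik(*pose((523,-340,z),y,0,lean,fl)) is not None for z in(95,200)]
        if k>=7 or all(m):
            g=[a for a in n if a is not None];print(lean,fl,y,"pour",[int(q is not None) for q in n],"jump",round(float(max(np.abs(np.diff(g,axis=0)).max(),0)),2) if len(g)>1 else 0,"mat",m)
print(monitor.current_time()-t0)
E
```

```text
[497.15913549 321.42000208 100.        ] [[355.29542191 253.01624394  85.        ]
 [455.45170579 302.05615251  85.        ]] 26.087935281029985 25.742406460844112 157.4940867443131
45 0 -180 pour [1, 1, 1, 1, 1, 1, 1, 0] jump 6.11 mat [True, True]
45 0 -150 pour [1, 1, 1, 1, 1, 1, 0, 0] jump 0.36 mat [True, True]
45 0 -60 pour [0, 1, 1, 1, 1, 1, 0, 0] jump 0.4 mat [True, True]
45 0 -30 pour [1, 1, 1, 1, 1, 1, 1, 0] jump 0.37 mat [True, True]
45 0 0 pour [1, 1, 1, 1, 1, 1, 1, 1] jump 0.49 mat [True, True]
45 0 30 pour [1, 1, 1, 1, 1, 1, 1, 0] jump 0.37 mat [True, True]
45 0 120 pour [1, 1, 1, 1, 1, 1, 0, 0] jump 0.47 mat [True, True]
45 0 150 pour [1, 1, 1, 1, 1, 1, 1, 0] jump 6.02 mat [True, True]
45 1 -180 pour [1, 1, 1, 1, 1, 1, 1, 0] jump 0.46 mat [True, True]
45 1 -150 pour [1, 1, 1, 1, 1, 1, 0, 0] jump 0.36 mat [True, True]
45 1 -60 pour [0, 1, 1, 1, 1, 1, 0, 0] jump 0.4 mat [True, True]
45 1 -30 pour [1, 1, 1, 1, 1, 1, 1, 0] jump 0.37 mat [True, True]
45 1 0 pour [1, 1, 1, 1, 1, 1, 1, 1] jump 6.03 mat [True, True]
45 1 30 pour [1, 1, 1, 1, 1, 1, 1, 0] jump 5.92 mat [True, True
[... 4087 characters left out ...]
 0] jump 0.46 mat [True, True]
-45 1 -150 pour [1, 1, 1, 1, 1, 1, 1, 0] jump 0.36 mat [True, False]
-45 1 -90 pour [1, 1, 1, 1, 1, 0, 0, 0] jump 0.49 mat [True, True]
-45 1 -60 pour [1, 1, 1, 1, 1, 0, 0, 0] jump 0.42 mat [True, True]
-45 1 -30 pour [1, 1, 1, 1, 1, 1, 1, 1] jump 5.88 mat [True, True]
-45 1 0 pour [1, 1, 1, 1, 1, 1, 1, 1] jump 6.03 mat [True, True]
-45 1 30 pour [1, 1, 1, 1, 1, 1, 1, 0] jump 0.37 mat [False, True]
-45 1 60 pour [0, 1, 1, 1, 1, 1, 0, 0] jump 0.4 mat [True, True]
-45 1 90 pour [0, 1, 1, 1, 1, 0, 0, 0] jump 0.46 mat [True, True]
-45 1 120 pour [1, 1, 1, 1, 1, 0, 0, 0] jump 0.4 mat [True, True]
-45 1 150 pour [1, 1, 1, 1, 1, 1, 0, 0] jump 0.36 mat [True, True]
0.0
```

Run:
```python
from p import *
c=(497.2,321.4);Y=25.8
p,o=pose((*c,85),Y,0,45,0);z=R.from_rotvec(o).apply([0,0,1])
q=[solver.ik(*pose((545,-35,155),0,-a,45,0)) for a in range(0,141,20)];print([None if x is None else np.round(x,2) for x in q])
bot.set_gripper(70,40)
bot.reach(p-130*z+[0,0,60],o);bot.move_l(p-90*z,v=200);
F=[monitor.current_wrist_force()]
bot.move_l(p,v=80);F.append(monitor.current_wrist_force())
d=viewer.get_image("top");a=d["frame"][200:320,190:350];b=viewer.get_image("scene")["frame"][150:270,310:470]
cv2.imwrite("pics/g1.png",cv2.resize(np.hstack([a,b]),None,fx=2.5,fy=2.5))
print(np.array(F),monitor.current_time(),monitor.current_joints())
```

```text
[array([-0.52,  0.42, -0.39,  1.23,  0.66, -0.68]), array([-0.36,  0.21, -0.48,  1.04,  0.41, -0.39]), array([-0.14,  0.1 , -0.54,  0.94,  0.09, -0.14]), array([ 0.1 ,  0.11, -0.56,  0.93, -0.26,  0.11]), array([ 0.31,  0.24, -0.52,  1.02, -0.58,  0.38]), array([ 0.46,  0.47, -0.44,  1.23, -0.82,  0.71]), array([ 0.54,  0.78, -0.31,  1.57, -0.98,  1.16]), array([ 0.55,  1.12, -0.2 ,  1.99, -1.01,  1.71])]
[[ 0.86984977  0.17080079 -0.10365657]
 [ 0.20911906 -0.4723154   0.49476998]] 4.2833 [ 0.15585366  0.45954432 -0.49988057  0.89278647  0.7433553  -0.40457231]
```

View pics/g1.png

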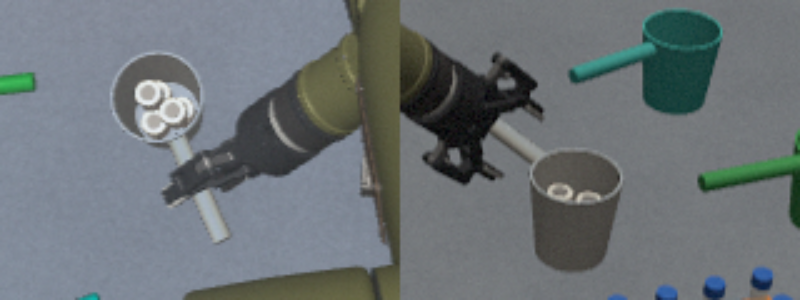

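The fingers straddle the steel handle at crop px (195,180), and the jug hasn't moved. Now I grip, lift and carry it over the tub.

Run:
```python
from p import *
c=(497.2,321.4);Y=25.8
bot.set_gripper(0,110);print(monitor.current_gripper_width(),monitor.current_gripper_force(),monitor.current_wrist_force())
bot.move_l(pose((*c,210),Y,0,45,0)[0],v=100)
print(monitor.current_wrist_force(),monitor.current_moment())
bot.move_l(*(lambda P:(P[0],180,P[1]))(pose((545,-35,200),0,0,45,0)))
print(monitor.current_time(),monitor.current_gripper_width(),monitor.current_wrist_force())
d=viewer.get_image("top");a=d["frame"][150:290,280:460];e=viewer.get_image("scene");b=e["frame"][150:290,190:370]
cv2.imwrite("pics/c1.png",cv2.resize(np.hstack([a,b]),None,fx=2.2,fy=2.2))
```

```text
16.86025021837533 107.32521772384644 [-2.14465352 -1.58725167  4.69723648]
[-0.25353627  0.00686842 -3.48603105] [-1.30421262 -0.22744251 -0.01305357]
8.125 17.205631164828493 [-0.05264053 -0.63409905 -3.0323055 ]
```

View pics/c1.png

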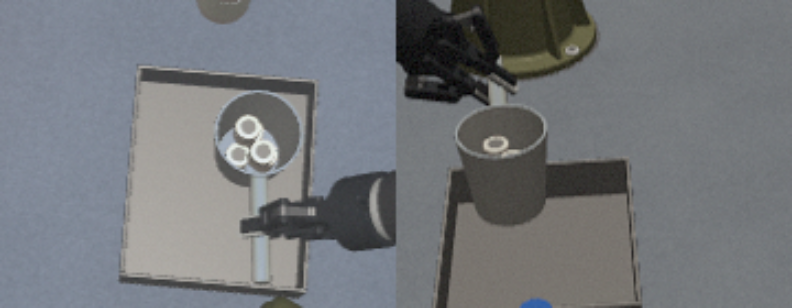

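The jug hangs upright with its adapters over the right half of the tub (left crop (258,135)), so it can be tipped to the left. Now I pour.

Run:
```python
from p import *
def go(P,v): bot.move_l(P[0],v=v,orientation=P[1])
go(pose((530,-35,160),0,0,45,0),80)
for a,v in((45,14),(90,14),(115,5),(138,6)):
    go(pose((530,-35,160),0,-a,45,0),v);print(a,monitor.current_time())
bot.hold(0.8);print(monitor.current_wrist_force(),monitor.current_gripper_width(),monitor.current_time())
d=viewer.get_image("top");a=d["frame"][150:290,280:460];e=viewer.get_image("scene");b=e["frame"][190:330,170:350]
cv2.imwrite("pics/c2.png",cv2.resize(np.hstack([a,b]),None,fx=2.2,fy=2.2))
```

```text
45 10.1
90 11.2917
115 13.0833
138 14.5
[ 0.01158552  0.67566376 -2.68299225] 16.983847026939124 15.3
```

View pics/c2.png

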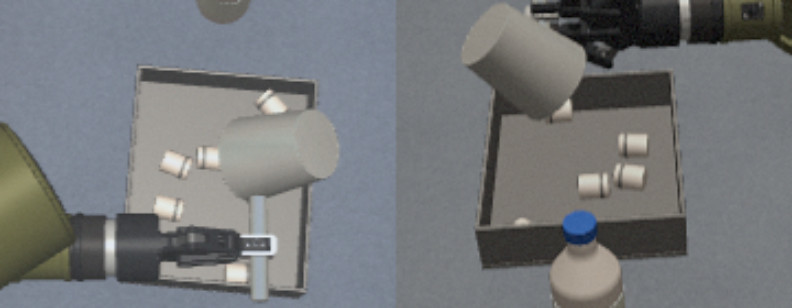

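All five adapters lie in the tub, at left crop (270,100), (175,163), (210,157), (168,208) and (237,272). Next I roll the jug back upright, carry it above the mat and check its attitude.

Run:
```python
from p import *
def go(P,v): bot.move_l(P[0],v=v,orientation=P[1])
for a,v in((90,10),(45,12),(0,12)): go(pose((530,-35,190),0,-a,45,0),max(v,20 if a==90 else v))
M=(523,-340)
go(pose((*M,190),-30,0,45,0),180)
go(pose((*M,125),-30,0,45,0),80)
bot.hold(0.2)
print(monitor.current_wrist_force(),monitor.current_gripper_width(),monitor.current_time())
out=[]
for n,z in(("top",125),("scene",125)):
    d=viewer.get_image(n);pickle.dump(d,open(n+"1.pkl","wb"));im=d["frame"].copy()
    J=R.from_euler("z",-30,degrees=True);t=np.linspace(0,2*np.pi,40)
    for r,h in((48,100),(38,0)):
        P=np.c_[r*np.cos(t),r*np.sin(t),0*t+h]+[*M,z-85]
        for u in proj(d,P): cv2.circle(im,tuple(int(round(v)) for v in u),0,(0,0,255),-1)
    x,y=proj(d,[[*M,80]])[0].astype(int);x=max(70,x);out.append(cv2.resize(im[y-60:y+60,x-70:x+70],(400,343),interpolation=2))
cv2.imwrite("pics/c3.png",np.hstack(out))
```

```text
[ 0.72535822 -0.03391585 -2.77530267] 16.8130639915463 22.0417
```

View pics/c3.png

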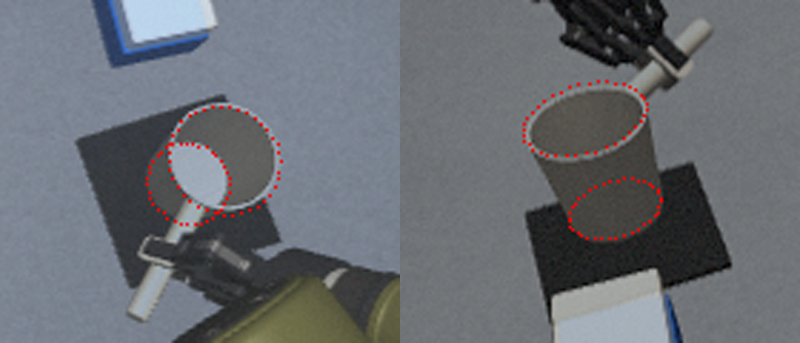

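The overlay matches the jug: it is upright and empty above the mat. Now I lower it until it touches.

Run:
```python
from p import *
M=(523,-340)
P=lambda z:pose((*M,z),-30,0,45,0)[0]
bot.move_l(P(100),v=40);bot.hold(.15);f0=monitor.current_wrist_force()[2]
z=100
while z>86:
    z-=1;bot.move_l(P(z),v=12);bot.hold(.05);f=monitor.current_wrist_force()[2]-f0
    if f>2.5: break
print(z,f,monitor.current_wrist_force(),monitor.current_time())
p,o=pose((*M,z),-30,0,45,0)
bot.set_gripper(26,30);bot.hold(.1);print(monitor.current_wrist_force(),monitor.current_gripper_width())
bot.set_gripper(60)
t=R.from_rotvec(o).apply([0,0,1])
bot.move_l(p-110*t,v=80);bot.hold(.3)
print(monitor.current_wrist_force(),monitor.current_time())
out=[]
for n in("top","scene"):
    d=viewer.get_image(n);im=d["frame"].copy();t=np.linspace(0,2*np.pi,40)
    for r,h in((48,108),(38,8)):
        for u in proj(d,np.c_[r*np.cos(t)+M[0],r*np.sin(t)+M[1],0*t+h]): cv2.circle(im,tuple(int(round(v)) for v in u),0,(0,0,255),-1)
    x,y=proj(d,[[*M,50]])[0].astype(int);x=max(90,x);out.append(cv2.resize(im[y-80:y+80,x-90:x+90],(400,356),interpolation=2))
cv2.imwrite("pics/c4.png",np.hstack(out))
```

```text
94 3.1977381038268113 [-0.05345282  1.21437132 -0.17552111] 24.8667
[0.07391101 0.28085101 0.50190361] 25.920126042582698
[ 0.10112684 -0.86858169  0.52817683] 27.475
```

View pics/c4.png

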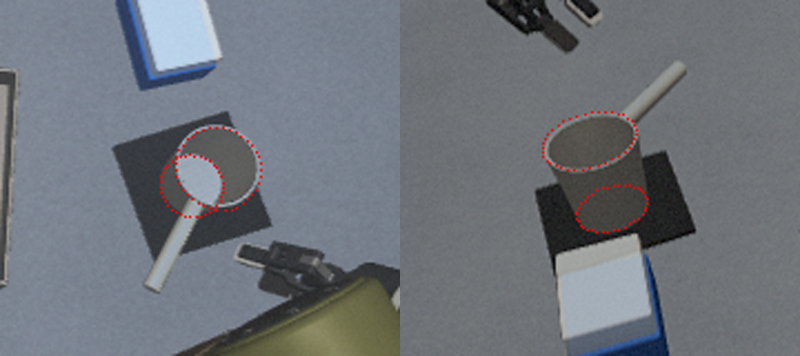

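The jug stands upright and empty, with its foot (left crop (192,185)) well inside the mat, and the gripper is clear of it. I'm handing the job in.

```bash
python3 -c "
from rig import bot
print(bot.job_done())"
```

```text
the job is handed in; nothing more can be done
None
```

I tipped all five adapters into the wash tub, stood the empty jug upright near the centre of the mat without touching the bottle, box or rack, and handed the job in at about 27.5 s; no verdict was shown.

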